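# Index the sculpting wheel to the red slip pot

### The arm

A 6-joint arm with a two-finger parallel gripper is mounted at the origin on the work surface. World frame = base frame: x ahead of the robot, y to its left, z up, the work surface at z = 0. Lengths are in m, angles in rad, forces in N, time in s.
With the tool pointing down it reaches from about 0.35 to 0.775 m from the base axis. Payload 7.3 kg.
Tool frame: the origin (TCP) lies at the very end of the fingers, on their centre line; the grasp point (between the pads) lies 19 mm behind it; z points along the fingers, y is the direction in which the jaws open and shut (so a half turn about z gives the same grasp; the last joint's range is limited). The gripper opens to 92 mm and grips with 3 to 60 N. Pads are 19 mm wide; open, the fingers measure 130 mm over their backs; the gripper's body (75 mm by 190 mm) begins 47 mm behind the grasp point.
Start: joints at [0.966, 0.342, 1.524, -0, 1.275, -0.146], TCP at [0.232, 0.471, 0.227] pointing down, gripper open.
Joint ranges: [-2.53, 2.53], [-0.77, 2.02], [0.04, 2.7], [-1, 4.14], [0.28, 2.66], [-3.11, 3.11]. Speed limits (rad/s): [2.57, 2.57, 3.14, 3.14, 3.14, 3.14].

### API

Orientations are given as [roll, pitch, yaw] about the fixed x, y, z axes, in that order (R = Rz(yaw) Ry(pitch) Rx(roll)).
In Python, from cell import robot gives the robot as it stands.
- The arm moves only by the tool apply_moves, never from a script. Its argument "plan" is a list of rows, each an object of numbers: "tx", "ty", "tz": the shift along the tool's x, y, z in m; "yaw": the turn about the tool's z in rad; "grip": the opening, from -1 (shut) to 1 (fully open), so that 0 is half open. In form: [{"tx": .., "ty": .., "tz": .., "yaw": .., "grip": ..}, ...]. A call has 1 to 8 rows; each row is the pose to reach, as a shift and turn from the pose commanded when the call began, along the tool's axes at that moment; what a row does not reach only later rows make up. A row lasts 1/8 s, in which the tool goes at most 62.5 mm and 10.7 degrees, less where a joint would pass 70% of its speed; a pose out of reach is approached as far as the arm can. A call with a gripper value outside its range is refused whole. The fingers move at their own pace and stop on an object; "force" is the grip in N (left out, the last holds). Time passes only in rows, so rows that repeat a pose let the fingers close. It gives the time, the measured TCP pose, the force and the opening at its end, in the units of the state.
- robot.observe(): the state, without advancing time (a new reading comes with each control period).
- robot.read_camera(name): name is "scene" or "side" or "wrist"; returns (picture, depth): 400x640x3 uint8, red, green, blue; 400x640 float32, m along the optical axis (not along the pixel's ray), 0 where there is no reading.
- robot.get_calibration(name): a dict with "camera_matrix" (3x3 intrinsics, pixels), "k1" (the pictures are not rectified: a ray, as slopes to the right and down, at radius r is drawn at 1 + k1 r^2 times it, then the intrinsics apply), "R" (3x3) and "t" (3): a world point X has camera coordinates R X + t. Camera axes: x right, y down, z forward; pixel columns grow to the right and rows downward; lengths in m; the calibration is good to about 2 mm. A picture is of the moment at which its call begins: read the wrist's pose just before it. get_calibration takes no time and is no camera call; for the wrist camera it gives the pose at the moment of the call.
- robot.hand_in(): hands the job in, once; it reports no verdict.
Trained networks look in the newest picture that a camera, given by its name, has taken for a name from the list of things; names that differ only in an ending like _2 or _b are one class to them, and where a whole thing is asked for, a point or a joint stands for the part that bears it (a point fixed in the world has none). Each returns a list of dicts, best first, with "confidence" (0 to 1); they miss things now and then, are a little off and sometimes report something else, mostly with a low value. They report only what shows in the picture. A call takes as long as a camera call. They do not tell look-alikes from the thing itself.
- robot.outline_of(label, camera): "region" (400x640 bool, what is visible of it) and "pixel" ([row, column] in pixels, amid what is visible of it).
- robot.tip_of(label, camera): "pixel" ([row, column] in pixels: a listed point, or the origin of a listed thing).
The state is a dict: "time": time; "qpos": joint angles; "qvel": joint speeds; "joint_efforts": joint torques, N m; "tool_pos": TCP position; "tool_rot": TCP orientation; "contact_force": force on the tool from outside, world axes, zero at the start; "torque": the same for the moment, N m; "opening": finger opening in m.
Only numpy, scipy, OpenCV 4.12 (cv2) and the standard library are available. Lean on these libraries where they do the work, as an engineer would, in place of code of your own. Each camera call takes 0.05 s, during which the arm holds its last target.

### The job

The clay pot sits on an indexing sculpting wheel locked by a red T-handled spring plunger: pull the plunger up, twist it so that it stays out by itself and let go, then turn the wheel by its pegs until the pot's blue patch points at the red slip pot. Twist the plunger back, make sure its pin has dropped fully home in the notch there, take your hand off, and then prove the lock with a firm sideways push on a peg (10 N will do), which the wheel must withstand, before letting go for good. Do not touch the soft clay pot and leave everything else on the table where it is.

Things in the scene. Friction and masses are not known exactly. Their poses are not given: they have to be found in the camera images.
- base: Fixed base of the wheel, with a blue bracket (50 mm wide, 72 mm high) reaching in over the wheel's rim from the robot's side. Origin on the table under the wheel's vertical axis; its x axis points from the plunger (at x = -120 mm) across the wheel, roughly away from the robot, y to the left, z up. The steel collar below the plunger handle (30 x 32 mm) ends 90 mm above the table.
- wheel (a joint): Turn of the wheel, rad, counterclockwise from above positive, 0 (locked) at the start, limits +-1.75. Its rim has a notch every 0.524 rad; the red pot's is the second on its side: +1.047 if the red pot is at the base's +y side, -1.047 if at -y. Pin 8 mm, notch 10 mm wide, 120 mm from the axis: a locked wheel rattles 0.01 rad. With the plunger out it needs 1 to 2 N at a peg; not pushed, it stops.
- plunger (a joint): Lift of the plunger, m: 0 = pin fully home in a notch; about 0.009 = twisted back, but the pin rides on top of the rim between notches (it drops by itself when a notch comes under it; till then its drag on the rim takes 3 to 7 N at a peg); about 0.012 = held out by its cross pin on top of the collar; 0.017 = upper stop. Spring: 2.5 N down when home, 5 N at the top.
- twist (a joint): Twist of the plunger handle, rad, counterclockwise from above positive: 0 (a stop) = bar along the base's x axis, cross pin over the collar's slot, the only place where it can drop (within 0.15 rad); 1.4 = the other stop. It twists only when lifted more than 12 mm; twisted by 0.7 or more and let down it stays out. It stays where it is left.
- tbar: Red T-bar handle of the plunger, 46 mm long, 12 mm wide, 16 mm high; it rises and twists with the plunger. Its x axis runs along the bar.
- tbar_center (a point): Centre of the red T-bar, 118 mm above the table when the pin is home; x axis along the bar.
- pegs: The three upright pegs (14 mm diameter, from 55 to 98 mm above the table) on the grey wheel head (190 mm diameter, top 55 mm above the table; round it the notched aluminium rim, 270 mm, top at 40 mm). The pegs stand 80 mm from the axis. Origin on the wheel's axis at table height, turning with the wheel; the blue peg lies on its x axis.
- peg_blue (a point): Middle (76 mm above the table) of the blue peg, which stands right in front of the pot's blue patch.
- peg_left (a point): Middle of the steel peg 120 degrees counterclockwise of the blue one.
- peg_right (a point): Middle of the steel peg 120 degrees clockwise of the blue one.
- pot: Soft clay pot, 76 mm diameter, stuck in the middle of the wheel head, top 125 mm above the table, with clay slabs on it and one blue patch on the side of the blue peg. Origin on the wheel's axis at table height; its x axis points through the blue patch. Not to be touched.
- red_pot: Loose red slip pot, open, 100 mm diameter, 100 mm high, about 250 mm from the wheel's axis and about 60 degrees to the left or to the right of the base's x axis. Origin under its centre. Leave it standing.
- grey_pot: Loose grey pot of the same size on the other side. Leave it.
- brush: Loose orange brush lying on the table. Leave it.
- rib: Loose wooden potter's rib, 90 x 45 x 8 mm. Leave it.
- glaze_jar: Loose blue glaze jar, 68 mm diameter, 90 mm high. Leave it.
- clay_block: Loose block of clay, 120 x 90 x 60 mm. Leave it.
- bowl: Loose terracotta bowl, 120 mm diameter, 50 mm high. Leave it.
Not all that is in view belongs to the job. What is shaped like the red_pot but yellow is not meant.

How it is judged:
By the outcome, as a careful person would: the job done as asked, in the order asked, and still so for the second after the job is handed in, with the robot touching nothing.
It also fails if it takes over 72 s, if anything falls off the work surface, if the arm or the gripper's body presses on something with over 40 N, if the wrist force passes 120 N, or if a joint passes its speed limit or range.

## Working session

There is one attempt and no reset: what is moved stays moved. The work goes in short steps, Python scripts to look and compute and a tool call to move; the robot and the scene stay as the last step left them, time stands still between calls to the robot, and variables do not carry over. Pictures are saved under pics/ and viewed, and the job is handed in when it is done.

Besides the shell and the picture viewer there is one more tool, called after "Call:" as name(argument=value, ...) on one line, values as JSON. apply_moves: Moves the arm, as the interface text tells. Its arguments: {"type":"object","properties":{"plan":{"type":"array","items":{"type":"object","properties":{"tx":{"type":"number"},"ty":{"type":"number"},"tz":{"type":"number"},"yaw":{"type":"number"},"grip":{"type":"number"}}}},"force":{"type":"number"}},"required":["plan"]}

```bash
ls; mkdir -p pics; cat > h.py <<'E'
import numpy as np, cv2
from cell import robot
def ray(c,px):
    K=np.array(c["camera_matrix"]);k=c["k1"]
    d=np.array([(px[1]-K[0,2])/K[0,0],(px[0]-K[1,2])/K[1,1]]);u=d.copy()
    for _ in range(20): u=d/(1+k*(u@u))
    return np.array([u[0],u[1],1.])
def at_z(cam,px,z,c=None):
    c=c or robot.get_calibration(cam);R=np.array(c["R"]);t=np.array(c["t"])
    o=-R.T@t;d=R.T@ray(c,px);return o+d*(z-o[2])/d[2]
def at_d(cam,px,D,c=None):
    c=c or robot.get_calibration(cam);R=np.array(c["R"]);t=np.array(c["t"])
    return R.T@(ray(c,px)*D-t)
def save(im,n): cv2.imwrite("pics/"+n+".png",im[:,:,::-1])
def st():
    s=robot.observe();print("t",s["time"],"pos",np.round(s["tool_pos"],4),"rot",np.round(s["tool_rot"],3),"F",np.round(s["contact_force"],2),"M",np.round(s["torque"],2),"open",s["opening"]);return s
E
python3 - <<'E'
from h import *
s=st();print(s["qpos"])
for c in ("scene","side","wrist"):
    im,d=robot.read_camera(c);save(im,c+"0");np.save(c+"_d.npy",d)
for c in ("scene","side"):
    cal=robot.get_calibration(c);print(c,cal)
    for l,z in (("base",0),("tbar_center",.118),("peg_blue",.076),("peg_left",.076),("peg_right",.076),("pot",0),("red_pot",0),("grey_pot",0)):
        for r in robot.tip_of(l,c)[:2]: print(c,l,np.round(r["pixel"]),round(r["confidence"],2),np.round(at_z(c,r["pixel"],z),4))
E
```

```text
pics
t 0.0 pos [0.2322 0.4704 0.2261] rot [-3.14  -0.     2.683] F [ 0.89 -0.45  0.8 ] M [0.   0.04 0.01] open 0.09153841022182671
[ 9.66016265e-01  3.42711181e-01  1.52501916e+00  1.27832753e-05
  1.27538827e+00 -1.46016643e-01]
scene {'camera_matrix': array([[363.45597431,   0.        , 317.63302772],
       [  0.        , 363.45597431, 201.15242094],
       [  0.        ,   0.        ,   1.        ]]), 'k1': -0.042141074260160664, 'R': array([[ 0.26346562,  0.96453978, -0.01577559],
       [ 0.56160039, -0.16665744, -0.81045068],
       [-0.78434104,  0.20466632, -0.58559443]]), 't': array([-0.12242969, -0.20271587,  1.59879806])}
scene base [242. 305.] 0.82 [ 0.5709 -0.069   0.    ]
scene tbar_center [188. 296.] 0.5 [ 0.4347 -0.0641  0.118 ]
scene tbar_center [239. 306.] 0.22 [ 0.6863 -0.0904  0.118 ]
scene peg_blue [241. 314.] 0.62 [ 0.6522 -0.0598  0.076 ]
scene peg_left [210. 322.] 0.62 [0.5212 0.0011 0.076 ]
scene peg_right [219. 281.] 0.46 [ 0.5297 -0.134   0.076 ]
scene pot [241. 307.] 0.78 [ 0.5651 -0.0624  0.    ]
scene red_pot [289. 243.] 0.97 [ 0.7057 -0.278   0.    ]
s
[... 487 characters left out ...]
21785194, -0.77382522, -0.59475631]]), 't': array([0.47956152, 0.15761399, 1.63050293])}
side base [218. 308.] 0.66 [ 0.5695 -0.0604  0.    ]
side base [218. 309.] 0.28 [ 0.5653 -0.0565  0.    ]
side tbar_center [195. 345.] 0.59 [ 0.4372 -0.0692  0.118 ]
side peg_blue [196. 288.] 0.57 [ 0.6464 -0.0692  0.076 ]
side peg_left [212. 316.] 0.65 [ 0.5215 -0.0038  0.076 ]
side peg_right [159. 377.] 0.7 [ 0.3816 -0.406   0.076 ]
side peg_right [189. 323.] 0.52 [ 0.5351 -0.1414  0.076 ]
side pot [217. 312.] 0.93 [ 0.5587 -0.0662  0.    ]
side red_pot [163. 296.] 0.93 [ 0.7294 -0.4097  0.    ]
side red_pot [182. 295.] 0.6 [ 0.6901 -0.2727  0.    ]
side grey_pot [248. 259.] 0.55 [0.6826 0.1453 0.    ]
```

View pics/scene0.png

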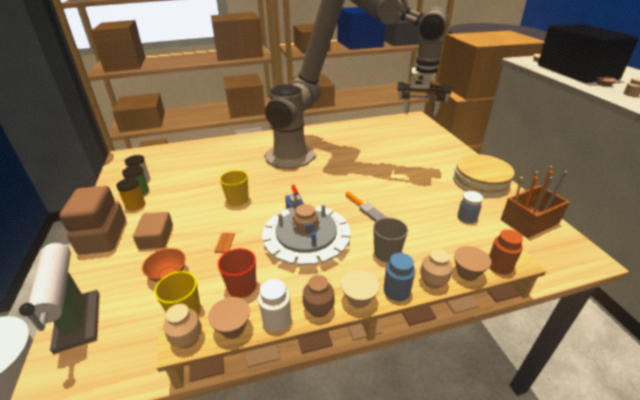

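View pics/side0.png

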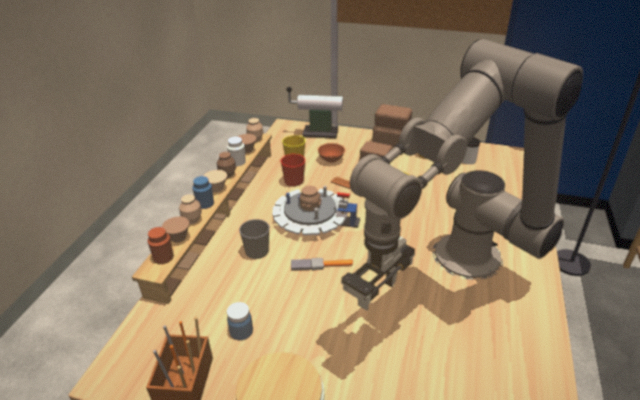

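View pics/wrist0.png

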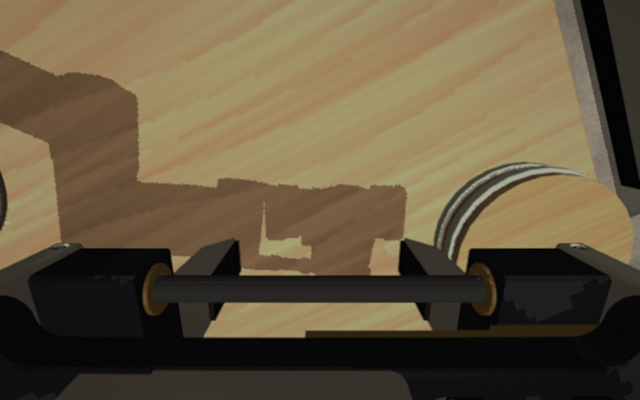

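The red pot is to the right of the wheel (base −y) at about pixel (270,238) in the scene view, so the target is −1.047. The blue peg is on the far side and the T-bar is on the robot's side. Next I'll check the wrist camera's mounting and move over for a close view.

```bash
python3 - <<'E'
from h import *
s=st();c=robot.get_calibration("wrist");print(c)
R=np.array(c["R"]);o=-R.T@np.array(c["t"])
y=s["tool_rot"][2]
T=np.array([[np.cos(y),np.sin(y),0],[np.sin(y),-np.cos(y),0],[0,0,-1]])
print("cam in tool",T.T@(o-s["tool_pos"]),"axis",T.T@R[2], "right",T.T@R[0])
# shift to viewing pose
print(T.T@(np.array([.44,-.065,.33])-s["tool_pos"]))
E
```

```text
t 0.95 pos [0.2325 0.4707 0.2267] rot [3.142 0.    2.683] F [-0.42 -0.04 -0.  ] M [ 0.03 -0.    0.  ] open 0.09165453406537417
{'camera_matrix': array([[298.42462269,   0.        , 319.13005708],
       [  0.        , 298.42462269, 206.6948658 ],
       [  0.        ,   0.        ,   1.        ]]), 'k1': -0.009152785721690771, 'R': array([[ 4.43172294e-01,  8.96436390e-01, -3.40462998e-04],
       [ 8.60774500e-01, -4.25435964e-01,  2.79412779e-01],
       [ 2.50330938e-01, -1.24121064e-01, -9.60171018e-01]]), 't': array([-0.52390909, -0.03474265,  0.38951488])}
cam in tool [ 0.07528693 -0.00094774 -0.1567836 ] axis [-2.79412679e-01 -4.14312031e-04  9.60171018e-01] right [-3.12832201e-04  9.99999893e-01  3.40462998e-04]
[-0.42330667 -0.38841598 -0.10325353]
```

Call:
apply_moves(plan=[{"tx":-0.477,"ty":-0.362,"tz":-0.073,"yaw":2.683,"grip":-0.3},{"tx":-0.477,"ty":-0.362,"tz":-0.073,"yaw":2.683,"grip":-0.3},{"tx":-0.477,"ty":-0.362,"tz":-0.073,"yaw":2.683,"grip":-0.3},{"tx":-0.477,"ty":-0.362,"tz":-0.073,"yaw":2.683,"grip":-0.3},{"tx":-0.477,"ty":-0.362,"tz":-0.073,"yaw":2.683,"grip":-0.3},{"tx":-0.477,"ty":-0.362,"tz":-0.073,"yaw":2.683,"grip":-0.3},{"tx":-0.477,"ty":-0.362,"tz":-0.073,"yaw":2.683,"grip":-0.3},{"tx":-0.477,"ty":-0.362,"tz":-0.073,"yaw":2.683,"grip":-0.3}])

```text
time: 1.95
tool_pos: [0.4547, 0.0246, 0.2878]
tool_rot: [3.141, -0.001, 1.176]
contact_force: [0.4, -0.6, 0.2]
opening: 0.0325
```

Call:
apply_moves(plan=[{"tx":-0.05,"ty":0.06,"tz":-0.01,"yaw":1.15},{"tx":-0.05,"ty":0.06,"tz":-0.01,"yaw":1.15},{"tx":-0.05,"ty":0.06,"tz":-0.01,"yaw":1.15},{"tx":-0.05,"ty":0.06,"tz":-0.01,"yaw":1.15},{"tx":-0.05,"ty":0.06,"tz":-0.01,"yaw":1.15},{"tx":-0.05,"ty":0.06,"tz":-0.01,"yaw":1.15},{"tx":-0.05,"ty":0.06,"tz":-0.01,"yaw":1.15},{"tx":-0.05,"ty":0.06,"tz":-0.01,"yaw":1.15}])

```text
schema error: expected keys tx, ty, tz, yaw, grip
```

```bash
python3 - <<'E'
from h import *
s=st();print(np.round(s["qpos"],3))
im,d=robot.read_camera("wrist");save(im,"w1");np.save("w1d.npy",d)
for l,z in (("base",0),("tbar_center",.118),("peg_blue",.076),("peg_left",.076),("peg_right",.076),("pot",0),("red_pot",0),("grey_pot",0)):
    for r in robot.tip_of(l,"wrist")[:2]: print(l,np.round(r["pixel"]),round(r["confidence"],2),np.round(at_z("wrist",r["pixel"],z),4))
E
```

```text
t 1.95 pos [0.4547 0.0246 0.2878] rot [ 3.141e+00 -1.000e-03  1.176e+00] F [ 0.39 -0.6   0.21] M [-0.05  0.06 -0.  ] open 0.032512441280980166
[-0.115  0.167  1.59   0.     1.383  0.28 ]
base [199. 408.] 0.65 [ 0.5678 -0.072   0.    ]
base [197. 403.] 0.16 [ 0.5606 -0.0649  0.    ]
tbar_center [264. 342.] 0.71 [ 0.4454 -0.0725  0.118 ]
peg_blue [186. 481.] 0.68 [ 0.6406 -0.0566  0.076 ]
peg_left [180. 370.] 0.77 [0.5139 0.0049 0.076 ]
pot [177. 369.] 0.74 [ 0.5199 -0.0086  0.    ]
pot [199. 404.] 0.55 [ 0.5586 -0.0613  0.    ]
red_pot [282. 518.] 0.56 [ 0.6925 -0.2713  0.    ]
grey_pot [ 15. 439.] 0.78 [0.6771 0.1603 0.    ]
```

View pics/w1.png

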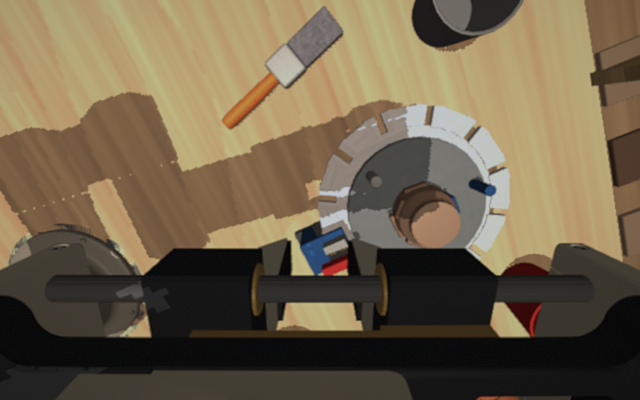

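The picture shows the wheel centred near (420,200), the blue peg near (482,186) and the red T-bar near (335,266), partly hidden by the fingers. I'll finish the move.

Call:
apply_moves(plan=[{"tx":-0.05,"ty":0.06,"tz":-0.03,"yaw":1.15,"grip":-0.3},{"tx":-0.05,"ty":0.06,"tz":-0.03,"yaw":1.15,"grip":-0.3},{"tx":-0.05,"ty":0.06,"tz":-0.03,"yaw":1.15,"grip":-0.3},{"tx":-0.05,"ty":0.06,"tz":-0.03,"yaw":1.15,"grip":-0.3},{"tx":-0.05,"ty":0.06,"tz":-0.03,"yaw":1.15,"grip":-0.3},{"tx":-0.05,"ty":0.06,"tz":-0.03,"yaw":1.15,"grip":-0.3},{"tx":-0.05,"ty":0.06,"tz":-0.03,"yaw":1.15,"grip":-0.3},{"tx":-0.05,"ty":0.06,"tz":-0.03,"yaw":1.15,"grip":-0.3}])

```text
time: 3.4
tool_pos: [0.4906, -0.0418, 0.3173]
tool_rot: [-3.142, -0.0, 0.037]
contact_force: [0.3, 0.5, 1.9]
opening: 0.0324
```

```bash
cat > look.py <<'E'
from h import *
import sys
n=sys.argv[1]
s=st();print(np.round(s["qpos"],3))
im,d=robot.read_camera("wrist");save(im,n);np.save(n+"d.npy",d)
for l,z in (("base",0),("tbar_center",.118),("peg_blue",.076),("peg_left",.076),("peg_right",.076),("pot",0),("red_pot",0),("grey_pot",0)):
    for r in robot.tip_of(l,"wrist")[:2]: print(l,np.round(r["pixel"]),round(r["confidence"],2),np.round(at_z("wrist",r["pixel"],z),4))
E
python3 look.py w2
```

```text
t 3.4 pos [ 0.4906 -0.0418  0.3173] rot [-3.142 -0.     0.037] F [0.32 0.51 1.93] M [-0.02  0.15  0.03] open 0.032382744601178626
[-0.241  0.224  1.438  0.     1.479  1.293]
base [ 28. 186.] 0.74 [0.6846 0.1517 0.    ]
tbar_center [222. 341.] 0.9 [ 0.443  -0.0721  0.118 ]
peg_blue [ 56. 341.] 0.82 [ 0.6416 -0.0651  0.076 ]
peg_blue [206. 336.] 0.2 [ 0.4515 -0.0675  0.076 ]
peg_left [157. 286.] 0.82 [0.5171 0.0012 0.076 ]
peg_right [152. 393.] 0.8 [ 0.5281 -0.1392  0.076 ]
peg_right [220. 339.] 0.28 [ 0.4322 -0.0728  0.076 ]
pot [124. 333.] 0.74 [ 0.5609 -0.0619  0.    ]
red_pot [ 32. 489.] 0.86 [ 0.6951 -0.2783 -0.    ]
red_pot [  3. 600.] 0.67 [ 0.7368 -0.4282 -0.    ]
grey_pot [ 29. 187.] 0.94 [0.6844 0.1504 0.    ]
```

View pics/w2.png

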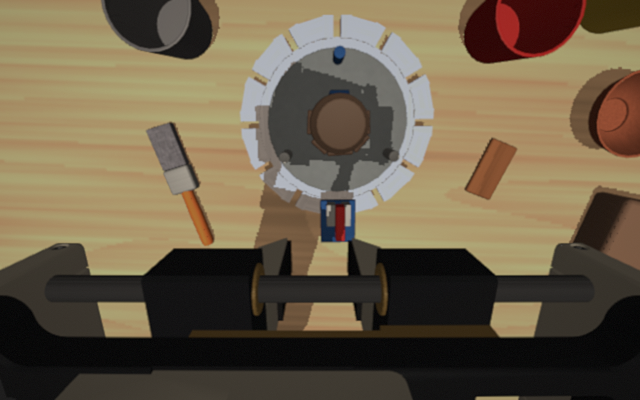

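The T-bar sits at pixel (220,340) and all three pegs are visible. A fit to the pegs gives the axis at about (0.562,−0.068) with base yaw about 0.05. I'll descend above the T-bar.

Call:
apply_moves(plan=[{"tx":-0.049,"ty":0.0296,"tz":0.04,"yaw":-0.015,"grip":-0.3},{"tx":-0.049,"ty":0.0296,"tz":0.08,"yaw":-0.015,"grip":-0.3},{"tx":-0.049,"ty":0.0296,"tz":0.12,"yaw":-0.015,"grip":-0.3},{"tx":-0.049,"ty":0.0296,"tz":0.15,"yaw":-0.015,"grip":-0.3},{"tx":-0.049,"ty":0.0296,"tz":0.16,"yaw":-0.015,"grip":-0.3},{"tx":-0.049,"ty":0.0296,"tz":0.16,"yaw":-0.015,"grip":-0.3}])

```text
time: 4.6
tool_pos: [0.4429, -0.0736, 0.1574]
tool_rot: [-3.141, 0.0, 0.048]
contact_force: [-0.4, -0.7, 0.7]
opening: 0.0324
```

```bash
python3 look.py w3
```

```text
t 4.6 pos [ 0.4429 -0.0736  0.1574] rot [-3.141  0.     0.048] F [-0.44 -0.68  0.72] M [0.   0.13 0.05] open 0.03237888055789266
[-0.336  0.28   1.827  0.     1.035  1.187]
base [ 74. 316.] 0.97 [ 0.5623 -0.0665  0.    ]
tbar_center [234. 313.] 0.75 [ 0.4412 -0.0703  0.118 ]
peg_blue [ 74. 316.] 0.29 [ 0.5513 -0.0673  0.076 ]
peg_left [116. 223.] 0.91 [0.5179 0.0029 0.076 ]
peg_left [111. 405.] 0.22 [ 0.5278 -0.1365  0.076 ]
peg_right [112. 404.] 0.59 [ 0.5269 -0.1359  0.076 ]
pot [ 70. 311.] 0.55 [ 0.5643 -0.0613  0.    ]
```

View pics/w3.png

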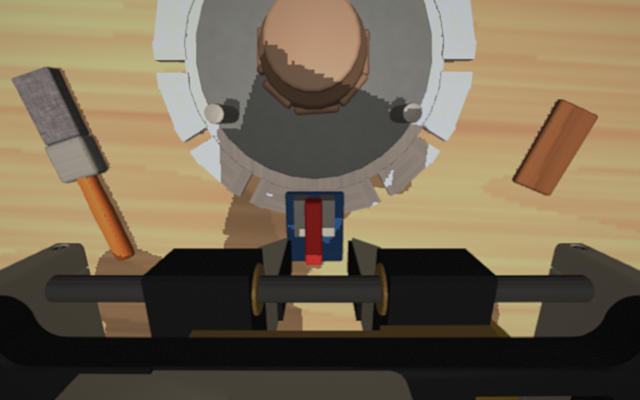

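The bar lies at column 313, between the fingers (centred at column 319), about 2 mm to the left. I'll descend and grip.

Call:
apply_moves(plan=[{"tx":-0.001,"ty":-0.002,"tz":0.02,"yaw":0,"grip":-0.3},{"tx":-0.001,"ty":-0.002,"tz":0.04,"yaw":0,"grip":-0.3},{"tx":-0.001,"ty":-0.002,"tz":0.048,"yaw":0,"grip":-0.3},{"tx":-0.001,"ty":-0.002,"tz":0.048,"yaw":0,"grip":-0.3},{"tx":-0.001,"ty":-0.002,"tz":0.048,"yaw":0,"grip":-0.9},{"tx":-0.001,"ty":-0.002,"tz":0.048,"yaw":0,"grip":-0.9},{"tx":-0.001,"ty":-0.002,"tz":0.048,"yaw":0,"grip":-0.9},{"tx":-0.001,"ty":-0.002,"tz":0.048,"yaw":0,"grip":-0.9}], force=25)

```text
time: 6.05
tool_pos: [0.4419, -0.0705, 0.1098]
tool_rot: [-3.14, -0.001, 0.047]
contact_force: [0.5, 7.0, 3.8]
opening: 0.0115
```

Call:
apply_moves(plan=[{"tx":0,"ty":-0.0015,"tz":-0.005,"yaw":0,"grip":-0.9},{"tx":0,"ty":-0.0015,"tz":-0.01,"yaw":0,"grip":-0.9},{"tx":0,"ty":-0.0015,"tz":-0.015,"yaw":0,"grip":-0.9},{"tx":0,"ty":-0.0015,"tz":-0.015,"yaw":0,"grip":-0.9}], force=30)

```text
time: 6.55
tool_pos: [0.4416, -0.07, 0.1244]
tool_rot: [-3.141, -0.0, 0.048]
contact_force: [2.7, 2.4, -5.8]
opening: 0.0115
```

Call:
apply_moves(plan=[{"tx":0,"ty":0,"tz":-0.0005,"yaw":-0.15,"grip":-0.9},{"tx":0,"ty":0,"tz":-0.0005,"yaw":-0.3,"grip":-0.9},{"tx":0,"ty":0,"tz":-0.0005,"yaw":-0.45,"grip":-0.9},{"tx":0,"ty":0,"tz":-0.0005,"yaw":-0.6,"grip":-0.9},{"tx":0,"ty":0,"tz":-0.0005,"yaw":-0.75,"grip":-0.9},{"tx":0,"ty":0,"tz":-0.0005,"yaw":-0.9,"grip":-0.9},{"tx":0,"ty":0,"tz":-0.0005,"yaw":-1.05,"grip":-0.9},{"tx":0,"ty":0,"tz":-0.0005,"yaw":-1.15,"grip":-0.9}])

```text
time: 7.55
tool_pos: [0.4422, -0.0705, 0.1247]
tool_rot: [3.14, -0.0, 1.201]
contact_force: [4.9, 0.5, -5.6]
opening: 0.0119
```

Call:
apply_moves(plan=[{"tx":0,"ty":0,"tz":0.001,"yaw":0,"grip":-0.9},{"tx":0,"ty":0,"tz":0.0025,"yaw":0,"grip":-0.9},{"tx":0,"ty":0,"tz":0.0025,"yaw":0,"grip":-0.9}])

```text
time: 7.92
tool_pos: [0.4421, -0.0704, 0.1223]
tool_rot: [3.14, -0.0, 1.196]
contact_force: [4.6, 0.2, -6.0]
opening: 0.0121
```

Call:
apply_moves(plan=[{"tx":0,"ty":0,"tz":0.0005,"yaw":0,"grip":-0.9},{"tx":0,"ty":0,"tz":0.0005,"yaw":0,"grip":-0.35},{"tx":0,"ty":0,"tz":0.0005,"yaw":0,"grip":-0.35},{"tx":0,"ty":0,"tz":0.0005,"yaw":0,"grip":-0.35},{"tx":0,"ty":0,"tz":-0.04,"yaw":0,"grip":-0.35},{"tx":0,"ty":0,"tz":-0.09,"yaw":0,"grip":-0.35},{"tx":0,"ty":0,"tz":-0.13,"yaw":0,"grip":-0.35},{"tx":0,"ty":0,"tz":-0.13,"yaw":0,"grip":-0.35}])

```text
time: 8.93
tool_pos: [0.4428, -0.0705, 0.2551]
tool_rot: [3.135, -0.0, 1.198]
contact_force: [0.6, 0.4, -0.1]
opening: 0.0298
```

```bash
python3 look.py w4
```

```text
t 8.925 pos [ 0.4428 -0.0705  0.2551] rot [ 3.135 -0.     1.198] F [ 0.6   0.39 -0.13] M [-0.09  0.13 -0.01] open 0.029824237226285914
[-0.329  0.173  1.674 -0.     1.288  0.044]
base [140. 399.] 0.9 [ 0.5582 -0.0634  0.    ]
tbar_center [200. 317.] 0.89 [ 0.4375 -0.0722  0.118 ]
peg_blue [111. 488.] 0.8 [ 0.6374 -0.0574  0.076 ]
peg_left [ 98. 357.] 0.76 [0.5123 0.0062 0.076 ]
red_pot [245. 525.] 0.96 [ 0.6879 -0.2785  0.    ]
red_pot [200. 316.] 0.67 [ 0.4236 -0.1001  0.    ]
```

View pics/w4.png

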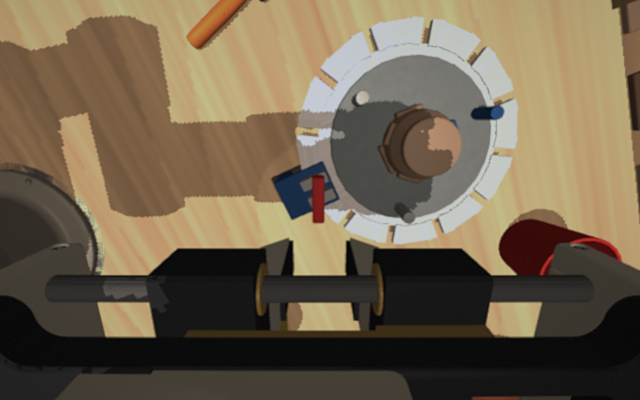

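The bar is vertical in the image at (200,318), so the plunger stays out, twisted by about 1.15 rad. Now I'll go to the blue peg.

Call:
apply_moves(plan=[{"tx":0.02,"ty":0.045,"tz":0,"yaw":0.16,"grip":-0.35},{"tx":0.04,"ty":0.09,"tz":0,"yaw":0.33,"grip":-0.35},{"tx":0.06,"ty":0.135,"tz":0,"yaw":0.5,"grip":-0.35},{"tx":0.081,"ty":0.181,"tz":0,"yaw":0.67,"grip":-0.35},{"tx":0.081,"ty":0.181,"tz":0.02,"yaw":0.84,"grip":-0.35},{"tx":0.081,"ty":0.181,"tz":0.05,"yaw":1.0,"grip":-0.35},{"tx":0.081,"ty":0.181,"tz":0.08,"yaw":1.15,"grip":-0.35},{"tx":0.081,"ty":0.181,"tz":0.1,"yaw":1.15,"grip":-0.35}])

```text
time: 10.38
tool_pos: [0.6389, -0.0605, 0.1499]
tool_rot: [-3.141, 0.003, 0.046]
contact_force: [-0.6, 0.3, 0.2]
opening: 0.0301
```

```bash
python3 look.py w5
```

```text
t 10.375 pos [ 0.6389 -0.0605  0.1499] rot [-3.141e+00  3.000e-03  4.600e-02] F [-0.58  0.31  0.18] M [-0.01  0.18  0.03] open 0.030088134082032
[-0.214  0.62   1.281  0.     1.244  1.311]
base [261. 321.] 0.62 [ 0.5594 -0.0669  0.    ]
peg_blue [211. 324.] 0.65 [ 0.6434 -0.0654  0.076 ]
peg_right [150. 534.] 0.43 [ 0.7013 -0.2261  0.076 ]
pot [260. 320.] 0.83 [ 0.5629 -0.0666  0.    ]
red_pot [150. 533.] 0.56 [ 0.6963 -0.2806  0.    ]
red_pot [260. 320.] 0.55 [ 0.5622 -0.0669 -0.    ]
grey_pot [143. 104.] 0.59 [0.6828 0.1601 0.    ]
```

View pics/w5.png

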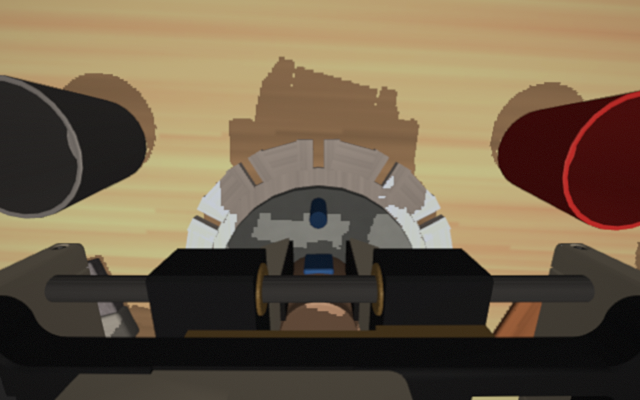

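The blue peg shows at (212,319), on the fingers' centreline. I'll descend around it.

Call:
apply_moves(plan=[{"tx":0.004,"ty":0.002,"tz":0.02,"yaw":0,"grip":-0.35},{"tx":0.004,"ty":0.002,"tz":0.045,"yaw":0,"grip":-0.35},{"tx":0.004,"ty":0.002,"tz":0.065,"yaw":0,"grip":-0.35},{"tx":0.004,"ty":0.002,"tz":0.075,"yaw":0,"grip":-0.35},{"tx":0.004,"ty":0.002,"tz":0.075,"yaw":0,"grip":-0.8},{"tx":0.004,"ty":0.002,"tz":0.075,"yaw":0,"grip":-0.8},{"tx":0.004,"ty":0.002,"tz":0.075,"yaw":0,"grip":-0.8},{"tx":0.004,"ty":0.002,"tz":0.075,"yaw":0,"grip":-0.8}], force=5)

```text
time: 11.82
tool_pos: [0.6441, -0.0624, 0.0778]
tool_rot: [3.141, -0.001, 0.048]
contact_force: [1.3, -0.9, -0.3]
opening: 0.0142
```

```bash
python3 - <<'E'
from h import *
st()
im,d=robot.read_camera("wrist");save(im,"w6")
E
```

```text
t 11.825 pos [ 0.6441 -0.0624  0.0778] rot [ 3.141e+00 -1.000e-03  4.800e-02] F [ 1.26 -0.86 -0.31] M [0.03 0.06 0.05] open 0.014166944838454747
```

View pics/w6.png

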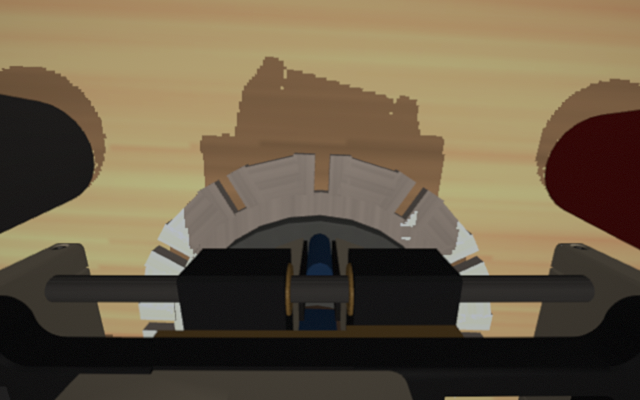

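Call:
apply_moves(plan=[{"tx":-0.0008,"ty":0.0106,"tz":0,"yaw":0.13,"grip":-0.8},{"tx":-0.003,"ty":0.0211,"tz":0,"yaw":0.26,"grip":-0.8},{"tx":-0.0065,"ty":0.0311,"tz":0,"yaw":0.39,"grip":-0.8},{"tx":-0.0112,"ty":0.0406,"tz":0,"yaw":0.52,"grip":-0.8},{"tx":-0.0112,"ty":0.0406,"tz":0,"yaw":0.52,"grip":-0.8}])

```text
time: 12.5
tool_pos: [0.6335, -0.1038, 0.0777]
tool_rot: [3.141, 0.002, -0.473]
contact_force: [-4.4, 2.7, 2.9]
opening: 0.0137
```

```bash
python3 - <<'E'
from h import *
s=st()
p=s["tool_pos"][:2]-np.array([.562,-.0655]);print(np.hypot(*p),np.arctan2(p[1],p[0])-.039)
im,d=robot.read_camera("wrist");save(im,"w7")
E
```

```text
t 12.5 pos [ 0.6335 -0.1038  0.0777] rot [ 3.141e+00  2.000e-03 -4.730e-01] F [-4.41  2.72  2.93] M [ 0.35  0.89 -0.04] open 0.01366599658346915
0.08112073160219958 -0.5310362956612389
```

View pics/w7.png

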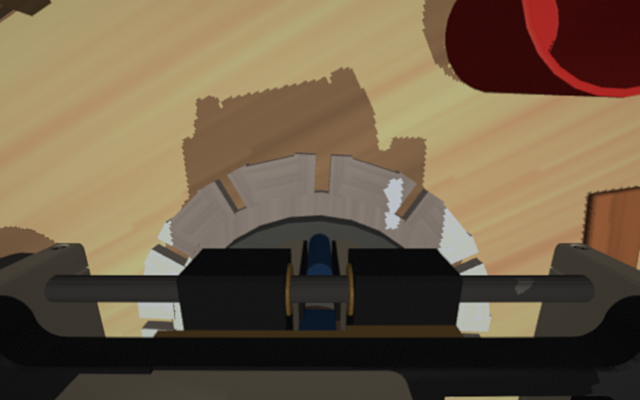

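Call:
apply_moves(plan=[{"tx":-0.0008,"ty":0.0106,"tz":0,"yaw":0.13,"grip":-0.8},{"tx":-0.003,"ty":0.0211,"tz":0,"yaw":0.26,"grip":-0.8},{"tx":-0.0065,"ty":0.0311,"tz":0,"yaw":0.39,"grip":-0.8},{"tx":-0.0115,"ty":0.0411,"tz":0,"yaw":0.527,"grip":-0.8},{"tx":-0.0115,"ty":0.0411,"tz":0,"yaw":0.527,"grip":-0.8},{"tx":-0.0115,"ty":0.0411,"tz":0,"yaw":0.527,"grip":-0.8}])

```text
time: 13.3
tool_pos: [0.6052, -0.1336, 0.0774]
tool_rot: [-3.142, 0.002, -0.997]
contact_force: [-2.1, 4.5, 3.2]
opening: 0.0134
```

```bash
python3 - <<'E'
from h import *
s=st()
p=s["tool_pos"][:2]-np.array([.562,-.0655]);print(np.hypot(*p),np.arctan2(p[1],p[0])-.039)
im,d=robot.read_camera("wrist");save(im,"w8")
E
```

```text
t 13.3 pos [ 0.6052 -0.1336  0.0774] rot [-3.142e+00  2.000e-03 -9.970e-01] F [-2.07  4.52  3.23] M [ 0.75  0.74 -0.01] open 0.013439183551373675
0.080678110697862 -1.0450032152422575
```

View pics/w8.png

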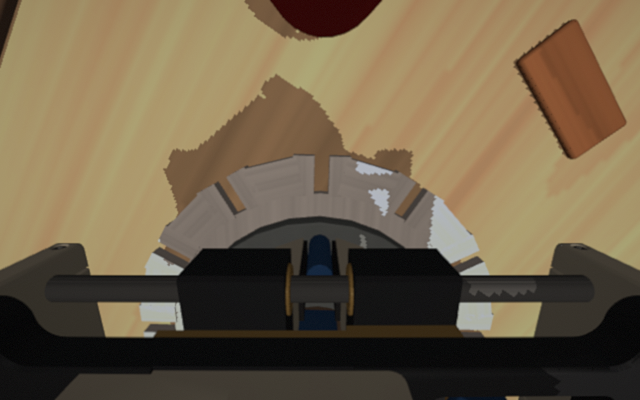

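The wheel estimate is −1.045, and the red pot is straight ahead at the top centre. I'll release the peg, rise and return to the T-bar.

Call:
apply_moves(plan=[{"tx":0,"ty":0,"tz":0,"yaw":0,"grip":-0.35},{"tx":0,"ty":0,"tz":0,"yaw":0,"grip":-0.35},{"tx":0,"ty":0,"tz":0,"yaw":0,"grip":-0.35},{"tx":0,"ty":0,"tz":-0.05,"yaw":0,"grip":-0.35},{"tx":0,"ty":0,"tz":-0.11,"yaw":-0.1,"grip":-0.35},{"tx":-0.01,"ty":0.01,"tz":-0.16,"yaw":-0.28,"grip":-0.35},{"tx":-0.04,"ty":0.03,"tz":-0.18,"yaw":-0.46,"grip":-0.35},{"tx":-0.08,"ty":0.058,"tz":-0.18,"yaw":-0.64,"grip":-0.35}])

```text
time: 14.35
tool_pos: [0.5139, -0.0993, 0.2591]
tool_rot: [-3.141, -0.005, -0.353]
contact_force: [0.6, -0.1, 0.1]
opening: 0.0302
```

Call:
apply_moves(plan=[{"tx":-0.02,"ty":0,"tz":0,"yaw":-0.18,"grip":-0.35},{"tx":-0.04,"ty":0,"tz":0,"yaw":-0.36,"grip":-0.35},{"tx":-0.06,"ty":-0.001,"tz":0,"yaw":-0.54,"grip":-0.35},{"tx":-0.076,"ty":-0.001,"tz":0,"yaw":-0.72,"grip":-0.35},{"tx":-0.076,"ty":-0.001,"tz":0,"yaw":-0.9,"grip":-0.35},{"tx":-0.076,"ty":-0.001,"tz":0,"yaw":-1.08,"grip":-0.35},{"tx":-0.076,"ty":-0.001,"tz":0,"yaw":-1.26,"grip":-0.35},{"tx":-0.076,"ty":-0.001,"tz":0,"yaw":-1.44,"grip":-0.35}])

```text
time: 15.35
tool_pos: [0.4428, -0.0715, 0.2574]
tool_rot: [3.141, -0.0, 1.087]
contact_force: [-0.2, -0.3, -0.3]
opening: 0.0298
```

```bash
python3 look.py w9
```

```text
t 15.35 pos [ 0.4428 -0.0715  0.2574] rot [ 3.141 -0.     1.087] F [-0.17 -0.35 -0.28] M [-0.11  0.13  0.  ] open 0.02982971001376791
[-0.331  0.175  1.665 -0.     1.301  0.153]
base [130. 398.] 0.78 [ 0.5662 -0.0676  0.    ]
tbar_center [197. 316.] 0.59 [ 0.4398 -0.0712  0.118 ]
tbar_center [220. 535.] 0.36 [ 0.6308 -0.2023  0.118 ]
peg_blue [167. 471.] 0.77 [ 0.6059 -0.1334  0.076 ]
peg_left [ 54. 418.] 0.67 [0.5992 0.0035 0.076 ]
peg_left [130. 394.] 0.45 [ 0.546  -0.0547  0.076 ]
peg_right [164. 348.] 0.69 [ 0.4839 -0.0639  0.076 ]
pot [129. 394.] 0.83 [ 0.5615 -0.0644  0.    ]
red_pot [322. 279.] 0.74 [ 0.2708 -0.253   0.    ]
red_pot [220. 533.] 0.61 [ 0.6886 -0.2786  0.    ]
```

View pics/w9.png

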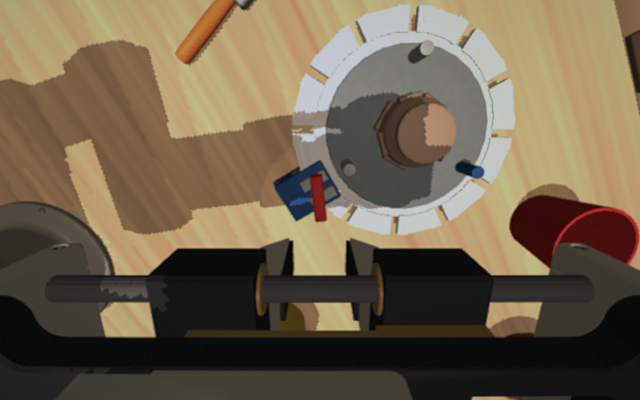

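The blue peg is at (171,470), pointing at the red pot, and the T-bar is still out at (198,318). I'll descend and grip it.

Call:
apply_moves(plan=[{"tx":0.001,"ty":-0.0005,"tz":0.05,"yaw":-0.115,"grip":-0.35},{"tx":0.001,"ty":-0.0005,"tz":0.09,"yaw":-0.115,"grip":-0.35},{"tx":0.001,"ty":-0.0005,"tz":0.12,"yaw":-0.115,"grip":-0.35},{"tx":0.001,"ty":-0.0005,"tz":0.135,"yaw":-0.115,"grip":-0.35},{"tx":0.001,"ty":-0.0005,"tz":0.135,"yaw":-0.115,"grip":-0.9},{"tx":0.001,"ty":-0.0005,"tz":0.135,"yaw":-0.115,"grip":-0.9},{"tx":0.001,"ty":-0.0005,"tz":0.135,"yaw":-0.115,"grip":-0.9},{"tx":0.001,"ty":-0.0005,"tz":0.135,"yaw":-0.115,"grip":-0.9}], force=30)

```text
time: 16.8
tool_pos: [0.4429, -0.0702, 0.1229]
tool_rot: [3.141, -0.0, 1.196]
contact_force: [-0.9, 0.9, 2.9]
opening: 0.0117
```

Call:
apply_moves(plan=[{"tx":0,"ty":0,"tz":-0.0015,"yaw":0,"grip":-0.9},{"tx":0,"ty":0,"tz":-0.003,"yaw":0,"grip":-0.9},{"tx":0,"ty":0,"tz":-0.003,"yaw":0,"grip":-0.9}])

```text
time: 17.18
tool_pos: [0.4426, -0.0702, 0.125]
tool_rot: [-3.141, -0.0, 1.196]
contact_force: [1.0, 0.7, -5.6]
opening: 0.0116
```

Call:
apply_moves(plan=[{"tx":0,"ty":0,"tz":-0.0005,"yaw":0.15,"grip":-0.9},{"tx":0,"ty":0,"tz":-0.0005,"yaw":0.3,"grip":-0.9},{"tx":0,"ty":0,"tz":-0.0005,"yaw":0.45,"grip":-0.9},{"tx":0,"ty":0,"tz":-0.0005,"yaw":0.6,"grip":-0.9},{"tx":0,"ty":0,"tz":-0.0005,"yaw":0.75,"grip":-0.9},{"tx":0,"ty":0,"tz":-0.0005,"yaw":0.9,"grip":-0.9},{"tx":0,"ty":0,"tz":-0.0005,"yaw":1.05,"grip":-0.9},{"tx":0,"ty":0,"tz":-0.0005,"yaw":1.16,"grip":-0.9}])

```text
time: 18.18
tool_pos: [0.4422, -0.0698, 0.1253]
tool_rot: [-3.141, 0.001, 0.032]
contact_force: [0.7, 2.2, -6.4]
opening: 0.0117
```

Call:
apply_moves(plan=[{"tx":0,"ty":0,"tz":0,"yaw":0,"grip":-0.9},{"tx":0,"ty":0,"tz":0.003,"yaw":0,"grip":-0.9},{"tx":0,"ty":0,"tz":0.005,"yaw":0,"grip":-0.9},{"tx":0,"ty":0,"tz":0.005,"yaw":0,"grip":-0.9}])

```text
time: 18.68
tool_pos: [0.4424, -0.07, 0.1204]
tool_rot: [-3.141, 0.001, 0.036]
contact_force: [-1.9, 3.1, -5.2]
opening: 0.0119
```

Call:
apply_moves(plan=[{"tx":0,"ty":0,"tz":0.001,"yaw":0,"grip":-0.9},{"tx":0,"ty":0,"tz":0.002,"yaw":0,"grip":-0.9},{"tx":0,"ty":0,"tz":0.003,"yaw":0,"grip":-0.9},{"tx":0,"ty":0,"tz":0.003,"yaw":0,"grip":-0.9}])

```text
time: 19.18
tool_pos: [0.4425, -0.0701, 0.1179]
tool_rot: [-3.141, 0.0, 0.036]
contact_force: [-1.5, 3.6, -4.3]
opening: 0.0116
```

The force is still just the spring at a lift of about 7 mm, so the pin is going into the notch. I'll lower it the rest of the way.

Call:
apply_moves(plan=[{"tx":0,"ty":0,"tz":0.002,"yaw":0,"grip":-0.9},{"tx":0,"ty":0,"tz":0.004,"yaw":0,"grip":-0.9},{"tx":0,"ty":0,"tz":0.006,"yaw":0,"grip":-0.9},{"tx":0,"ty":0,"tz":0.007,"yaw":0,"grip":-0.9},{"tx":0,"ty":0,"tz":0.007,"yaw":0,"grip":-0.9}])

```text
time: 19.8
tool_pos: [0.4427, -0.0702, 0.1111]
tool_rot: [-3.142, -0.0, 0.036]
contact_force: [-4.4, 4.4, 4.0]
opening: 0.0121
```

Call:
apply_moves(plan=[{"tx":0,"ty":0,"tz":-0.0005,"yaw":0,"grip":-0.35},{"tx":0,"ty":0,"tz":-0.0005,"yaw":0,"grip":-0.35},{"tx":0,"ty":0,"tz":-0.0005,"yaw":0,"grip":-0.35},{"tx":0,"ty":0,"tz":-0.04,"yaw":0,"grip":-0.35},{"tx":0,"ty":0,"tz":-0.09,"yaw":0,"grip":-0.35},{"tx":0.03,"ty":0,"tz":-0.13,"yaw":0,"grip":-0.35},{"tx":0.03,"ty":0,"tz":-0.15,"yaw":0,"grip":-0.35},{"tx":0.03,"ty":0,"tz":-0.15,"yaw":0,"grip":-0.35}])

```text
time: 20.8
tool_pos: [0.4736, -0.0695, 0.2619]
tool_rot: [3.14, -0.004, 0.036]
contact_force: [0.7, 0.2, -0.1]
opening: 0.0298
```

```bash
python3 look.py w10; python3 - <<'E'
from h import *
d=np.load("w10d.npy");R=robot.outline_of("tbar","wrist")
for r in R[:1]:
    ys,xs=np.nonzero(r["region"]);print(r["confidence"],r["pixel"],len(ys))
    z=[at_d("wrist",(y,x),d[y,x]) for y,x in zip(ys,xs) if d[y,x]>0];z=np.array(z);
    print("top z",np.percentile(z[:,2],[50,75,90,97]),"mean",z[z[:,2]>.118].mean(0))
    q=z[z[:,2]>.118][:,:2];u,s,v=np.linalg.svd(q-q.mean(0));print("bar dir",np.arctan2(v[0,1],v[0,0]))
E
```

```text
t 20.8 pos [ 0.4736 -0.0695  0.2619] rot [ 3.14  -0.004  0.036] F [ 0.67  0.16 -0.1 ] M [-0.    0.14 -0.  ] open 0.02980802293652952
[-0.306  0.227  1.586 -0.     1.325  1.229]
base [112. 316.] 0.83 [ 0.5574 -0.0631  0.    ]
tbar_center [226. 319.] 0.63 [ 0.4388 -0.0708  0.118 ]
tbar_center [112. 315.] 0.59 [ 0.5535 -0.0633  0.118 ]
peg_blue [ 66. 383.] 0.85 [ 0.6038 -0.1324  0.076 ]
peg_left [ 68. 249.] 0.62 [0.5969 0.0075 0.076 ]
peg_right [176. 321.] 0.63 [ 0.4851 -0.0718  0.076 ]
peg_right [162. 494.] 0.4 [ 0.5081 -0.2684  0.076 ]
pot [112. 315.] 0.75 [ 0.5579 -0.0621  0.    ]
red_pot [  4. 494.] 0.81 [ 0.6917 -0.277   0.    ]
red_pot [178. 318.] 0.57 [ 0.4692 -0.0692  0.    ]
0.73 [224.8, 318.6] 502
top z [0.12299794 0.1234229  0.1238842  0.12426828] mean [ 0.44211079 -0.07013197  0.12292358]
bar dir -3.093534284990629
```

View pics/w10.png

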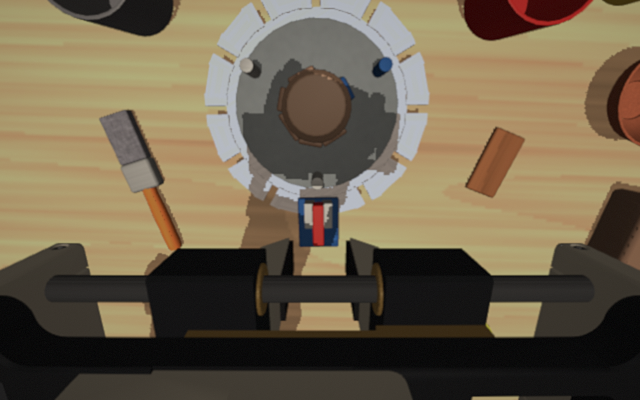

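```bash
python3 - <<'E'
from h import *
d=np.load("w10d.npy")
for n,p in (("table",(200,120)),("head",(160,260)),("rim",(90,216)),("rim",(90,420)),("pot top",(108,315)),("bar",(225,318)),("bar",(215,318))): print(n,at_d("wrist",p,d[p]))
E
```

```text
table [ 0.42563045  0.21923281 -0.00292119]
head [0.49821494 0.00288622 0.05194823]
rim [0.57775241 0.05658957 0.03746015]
rim [ 0.58635712 -0.1864866   0.03759999]
pot top [ 0.55814453 -0.06319655  0.12290943]
bar [ 0.44251785 -0.06998766  0.12413096]
bar [ 0.45332232 -0.06961556  0.12379379]
```

With the −3 mm depth bias seen on the table, the bar top is at about 0.1265. That means the pin is fully home, and the bar lies along the base's x axis. Next is the lock test on the blue peg at (66,383).

Call:
apply_moves(plan=[{"tx":0.03,"ty":0.015,"tz":0,"yaw":0.17,"grip":-0.35},{"tx":0.06,"ty":0.035,"tz":0,"yaw":0.34,"grip":-0.35},{"tx":0.1,"ty":0.055,"tz":0,"yaw":0.51,"grip":-0.35},{"tx":0.129,"ty":0.0685,"tz":0.01,"yaw":0.68,"grip":-0.35},{"tx":0.129,"ty":0.0685,"tz":0.03,"yaw":0.85,"grip":-0.35},{"tx":0.129,"ty":0.0685,"tz":0.07,"yaw":1.03,"grip":-0.35},{"tx":0.129,"ty":0.0685,"tz":0.11,"yaw":1.03,"grip":-0.35},{"tx":0.129,"ty":0.0685,"tz":0.115,"yaw":1.03,"grip":-0.35}], force=25)

```text
time: 22.3
tool_pos: [0.6023, -0.1324, 0.1427]
tool_rot: [3.138, 0.005, -0.994]
contact_force: [-0.1, -0.1, 0.4]
opening: 0.0297
```

```bash
python3 look.py w11
```

```text
t 22.3 pos [ 0.6023 -0.1324  0.1427] rot [ 3.138  0.005 -0.994] F [-0.11 -0.14  0.43] M [ 0.06  0.15 -0.  ] open 0.029706301733750034
[-0.341  0.584  1.369  0.     1.196  2.224]
base [264. 314.] 0.95 [ 0.5656 -0.0642  0.    ]
base [ 95. 514.] 0.3 [ 0.5017 -0.3182  0.    ]
tbar_center [265. 317.] 0.69 [ 0.5948 -0.1164  0.118 ]
peg_blue [217. 314.] 0.94 [ 0.6084 -0.1324  0.076 ]
pot [265. 314.] 0.55 [ 0.5654 -0.0636  0.    ]
pot [262. 317.] 0.38 [ 0.5647 -0.0682  0.    ]
red_pot [262. 621.] 0.76 [ 0.277  -0.2547  0.    ]
red_pot [  1. 318.] 0.72 [ 0.7024 -0.2821  0.    ]
```

View pics/w11.png

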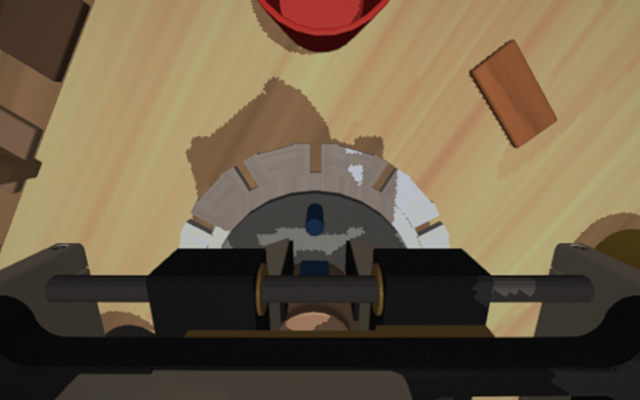

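Call:
apply_moves(plan=[{"tx":0.003,"ty":-0.002,"tz":0.02,"yaw":0,"grip":-0.35},{"tx":0.003,"ty":-0.002,"tz":0.045,"yaw":0,"grip":-0.35},{"tx":0.003,"ty":-0.002,"tz":0.065,"yaw":0,"grip":-0.35},{"tx":0.003,"ty":-0.002,"tz":0.065,"yaw":0,"grip":-0.35},{"tx":0.003,"ty":-0.002,"tz":0.065,"yaw":0,"grip":-0.8},{"tx":0.003,"ty":-0.002,"tz":0.065,"yaw":0,"grip":-0.8},{"tx":0.003,"ty":-0.002,"tz":0.065,"yaw":0,"grip":-0.8},{"tx":0.003,"ty":-0.002,"tz":0.065,"yaw":0,"grip":-0.8}], force=20)

```text
time: 23.75
tool_pos: [0.608, -0.1346, 0.0819]
tool_rot: [-3.14, -0.002, -0.994]
contact_force: [0.0, -0.3, 6.1]
opening: 0.0132
```

```bash
cat > f.py <<'E'
from h import *
s=st();y=s["tool_rot"][2];f=s["contact_force"]
print("F tool x,y:",f[0]*np.cos(y)+f[1]*np.sin(y), f[0]*np.sin(y)-f[1]*np.cos(y))
p=s["tool_pos"][:2]-np.array([.562,-.0655]);print(np.hypot(*p),np.arctan2(p[1],p[0])-.039)
E
python3 f.py
```

```text
t 23.75 pos [ 0.608  -0.1346  0.0819] rot [-3.14e+00 -2.00e-03 -9.94e-01] F [ 0.01 -0.34  6.13] M [0.07 0.27 0.05] open 0.013187510022362146
F tool x,y: 0.2850187033818989 0.1793829756427119
0.08305617930154192 -1.0224813190873723
```

Call:
apply_moves(plan=[{"tx":0,"ty":0.001,"tz":0,"yaw":0,"grip":-0.8},{"tx":0,"ty":0.002,"tz":0,"yaw":0,"grip":-0.8},{"tx":0,"ty":0.003,"tz":0,"yaw":0,"grip":-0.8},{"tx":0,"ty":0.003,"tz":0,"yaw":0,"grip":-0.8}])

```text
time: 24.25
tool_pos: [0.6077, -0.1349, 0.082]
tool_rot: [-3.135, -0.003, -0.994]
contact_force: [8.9, 5.9, 2.2]
opening: 0.0132
```

```bash
python3 f.py
```

```text
t 24.25 pos [ 0.6077 -0.1349  0.082 ] rot [-3.135e+00 -3.000e-03 -9.940e-01] F [8.9  5.94 2.24] M [ 1.08 -1.2  -0.08] open 0.013233594173574071
F tool x,y: -0.13215238111105343 -10.697065071588527
0.08307734099422925 -1.027245179673995
```

The wheel withstands 10.7 N without giving. I'll push a little harder and hold, then try the other direction.

Call:
apply_moves(plan=[{"tx":0,"ty":0.0015,"tz":0,"yaw":0,"grip":-0.8},{"tx":0,"ty":0.0015,"tz":0,"yaw":0,"grip":-0.8},{"tx":0,"ty":0.0015,"tz":0,"yaw":0,"grip":-0.8},{"tx":0,"ty":0.0015,"tz":0,"yaw":0,"grip":-0.8},{"tx":0,"ty":0.0015,"tz":0,"yaw":0,"grip":-0.8},{"tx":0,"ty":0.0015,"tz":0,"yaw":0,"grip":-0.8}])

```text
time: 25.0
tool_pos: [0.6076, -0.135, 0.082]
tool_rot: [-3.133, -0.004, -0.994]
contact_force: [12.8, 8.8, 0.5]
opening: 0.013
```

```bash
python3 f.py
```

```text
t 25.0 pos [ 0.6076 -0.135   0.082 ] rot [-3.133 -0.004 -0.994] F [12.82  8.75  0.53] M [ 1.52 -2.05 -0.06] open 0.012971948279838382
F tool x,y: -0.34552785796864516 -15.522050060220426
0.08310734004085782 -1.0287948903986175
```

Call:
apply_moves(plan=[{"tx":0,"ty":-0.002,"tz":0,"yaw":0,"grip":-0.8},{"tx":0,"ty":-0.004,"tz":0,"yaw":0,"grip":-0.8},{"tx":0,"ty":-0.006,"tz":0,"yaw":0,"grip":-0.8},{"tx":0,"ty":-0.0085,"tz":0,"yaw":0,"grip":-0.8},{"tx":0,"ty":-0.0085,"tz":0,"yaw":0,"grip":-0.8},{"tx":0,"ty":-0.0085,"tz":0,"yaw":0,"grip":-0.8}])

```text
time: 25.75
tool_pos: [0.6094, -0.1338, 0.0819]
tool_rot: [3.138, -0.001, -0.994]
contact_force: [-6.7, -4.8, 10.8]
opening: 0.0133
```

```bash
python3 f.py
```

```text
t 25.75 pos [ 0.6094 -0.1338  0.0819] rot [ 3.138e+00 -1.000e-03 -9.940e-01] F [-6.73 -4.77 10.85] M [-0.65  1.52  0.08] open 0.01334289255559651
F tool x,y: 0.3254554976447994 8.245078284700949
0.08309730306632493 -1.0035009396494872
```

It holds both ways, moving only by the rattle. I'll relax to neutral, open and withdraw.

Call:
apply_moves(plan=[{"tx":0,"ty":0.003,"tz":0,"yaw":0,"grip":-0.8},{"tx":0,"ty":0.004,"tz":0,"yaw":0,"grip":-0.8},{"tx":0,"ty":0.004,"tz":0,"yaw":0,"grip":-0.35},{"tx":0,"ty":0.004,"tz":0,"yaw":0,"grip":-0.35},{"tx":0,"ty":0.004,"tz":0,"yaw":0,"grip":-0.35},{"tx":0,"ty":0.004,"tz":-0.04,"yaw":0,"grip":-0.35},{"tx":0,"ty":0.004,"tz":-0.1,"yaw":-0.1,"grip":-0.35},{"tx":0,"ty":0.004,"tz":-0.16,"yaw":-0.25,"grip":-0.35}])

```text
time: 26.75
tool_pos: [0.607, -0.1343, 0.242]
tool_rot: [3.141, 0.001, -0.74]
contact_force: [0.8, -0.6, 1.0]
opening: 0.0299
```

Call:
apply_moves(plan=[{"tx":-0.04,"ty":0.01,"tz":-0.02,"yaw":-0.17,"grip":-0.35},{"tx":-0.08,"ty":0.02,"tz":-0.02,"yaw":-0.34,"grip":-0.35},{"tx":-0.11,"ty":0.03,"tz":-0.02,"yaw":-0.51,"grip":-0.35},{"tx":-0.11,"ty":0.03,"tz":-0.02,"yaw":-0.68,"grip":-0.35},{"tx":-0.11,"ty":0.03,"tz":-0.02,"yaw":-0.75,"grip":-0.35},{"tx":-0.11,"ty":0.03,"tz":-0.02,"yaw":-0.75,"grip":-0.35}])

```text
time: 27.5
tool_pos: [0.506, -0.0819, 0.2606]
tool_rot: [-3.141, 0.0, 0.005]
contact_force: [0.7, -0.1, 0.4]
opening: 0.0297
```

```bash
python3 look.py w12; python3 - <<'E'
from h import *
im,d=robot.read_camera("side");save(im,"s2")
d=np.load("w12d.npy");robot.read_camera("wrist")
for r in robot.outline_of("tbar","wrist")[:1]:
    ys,xs=np.nonzero(r["region"]);z=np.array([at_d("wrist",(y,x),d[y,x]) for y,x in zip(ys,xs) if d[y,x]>0]);print(r["confidence"],np.percentile(z[:,2],[50,75,90]))
    q=z[z[:,2]>.118];print(q.mean(0))
print(at_d("wrist",(250,150),d[250,150]))
E
```

```text
t 27.5 pos [ 0.506  -0.0819  0.2606] rot [-3.141  0.     0.005] F [ 0.66 -0.06  0.35] M [-0.04  0.2  -0.04] open 0.029742110294577743
[-0.31   0.294  1.498  0.     1.35   1.256]
base [134. 306.] 0.78 [ 0.5628 -0.0647  0.    ]
tbar_center [252. 308.] 0.95 [ 0.4421 -0.0709  0.118 ]
tbar_center [136. 305.] 0.69 [ 0.5657 -0.0691  0.118 ]
peg_blue [ 97. 367.] 0.73 [ 0.6052 -0.1338  0.076 ]
peg_blue [113. 615.] 0.45 [ 0.5909 -0.4088  0.076 ]
peg_left [102. 232.] 0.79 [0.5995 0.012  0.076 ]
peg_right [205. 308.] 0.72 [ 0.4838 -0.0703  0.076 ]
pot [131. 304.] 0.9 [ 0.5664 -0.0625  0.    ]
red_pot [ 26. 479.] 0.65 [ 0.6949 -0.282   0.    ]
grey_pot [ 35. 130.] 0.75 [0.6831 0.1553 0.    ]
0.96 [0.12424894 0.12484154 0.12524242]
[ 0.44501571 -0.07099615  0.12418104]
[ 0.38954532  0.17483338 -0.00135093]
```

View pics/w12.png

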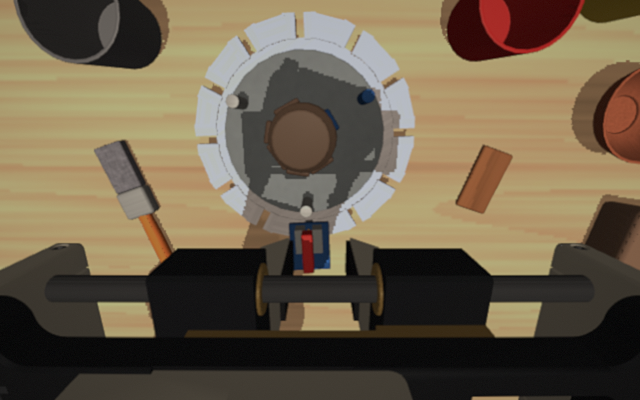

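View pics/s2.png

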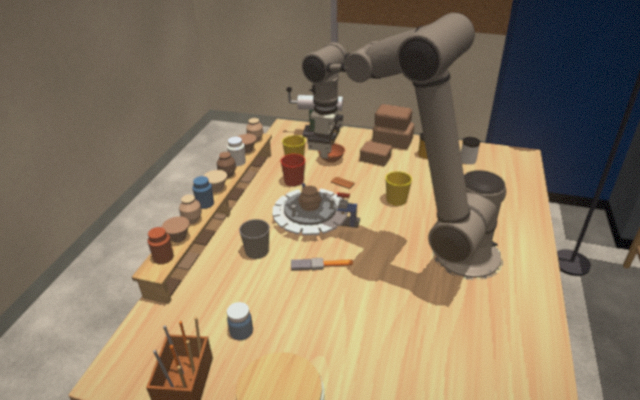

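The final views show the bar along the base's x axis with its top at about 0.126, so the pin is home. The blue peg and patch point at the red pot, and everything else stands as before. I'll hand in.

```bash
python3 -c "
from h import *
print(robot.hand_in());st()"
```

```text
the job is handed in; nothing more can be done
None
the job is handed in; nothing more can be done
```

The job is done and handed in at about 28 s. I pulled the plunger out and twisted it by about 1.15 rad so it stayed out. I turned the wheel by its blue peg to the red pot's notch (−1.047 rad), twisted the plunger back and let the pin drop. With my hand off the plunger, I then tested the lock at the blue peg.

- **Pin home:** While I lowered the handle, only the spring force was felt below rim height. The bar top measured about 0.126 m both before and after the test, once a 1.5–3 mm bias in the camera depth is allowed for. The bar lies along the base's x axis.
- **Lock test:** The wheel withstood 10.7 N and then 15.5 N clockwise, with the peg moving less than 1 mm. Pushed back the other way with 8 N, it also held. The total play was about 0.025 rad, slightly more than the stated rattle. I put the excess down to the gripper giving a little.
- **Wheel angle:** Two of my estimates disagreed slightly: −1.045 rad when I turned it and −1.02 rad during the test, with a measurement error of about 1–2 mm at the peg. The pin sitting fully home settles which notch it is in.
- **Other objects:** I kept the hand clear of the clay pot. The last views show the pots, brush and rib where they were, and the robot is touching nothing.

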